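# Vent the plate incubator: unlatch and hold its sprung cover at the set mark

## Task

The agar plate in the small bench incubator needs airing. Turn the red latch knob clockwise past its click, so that the cover is free, then lift the spring-loaded cover by its black round grip until the yellow pin on the cover is in line with the orange set pin beside it, and keep holding it steady there: the cover springs shut if let go, so finish with the grip still in the gripper. Leave the orange set mark where it is and do not disturb the other things on the counter.

Things in the scene. Friction and masses are not known exactly. Their poses are not given: they have to be found in the camera images.
- incubator: white bench incubator, 260 (x) by 200 (y) by 81 mm high, fixed; origin under its centre, local x to its rear (hinge side), front with the knob faces -x. Knob axis at local (-105, 0) mm; hinge line along local y at x = 95, z = 75 mm; top of front deck z = 55, of shut cover z = 81. At its left (+y) side, y 112 to 126 mm, stand a steel arc and the orange set mark, up to 200 mm high
- latch_knob (a joint): angle of the red latch knob (rad): about 0 = latched, bar grip along the incubator's x, steel tongue over the cover's lip; grows as it turns CLOCKWISE seen from above, stop at 1.3. Starts at 0 to 0.15. A detent resists from about 0.3 to 0.6 (about 0.12 N m), helps on from 0.6 to 0.9; beyond that it stays where left and the cover is free
- latch_grip (a point): point on the knob's vertical axis at the height to grip, 106 mm above the counter; its x axis runs along the bar grip (40 mm long, 12 mm thick, 34 mm tall, top 117 mm above the counter). The tongue (45 mm long from the axis, 12 mm wide) turns below the bar, top 79 mm above the counter
- cover: the incubator's grey cover with a clear window, 155x180x12 mm, with its lip, pins and lifting grip; origin on its hinge line, x to the rear when shut, y along the hinge line
- cover_angle (a joint): angle of the cover (rad): 0 = shut, grows as its front edge is lifted, up to 1.2. The spring hinge pulls it shut with 0.56 N m at 0, growing 0.8 N m per rad (about 7 to 11 N at the grip including its weight)
- cover_hinge (a point): centre of the cover's hinge line; axes as the cover's: y along the hinge line; x points to the rear when shut and tilts down at the rear as the cover is lifted
- lift_grip (a point): centre of the cover's handle, a black barrel 26 mm across, lying along the hinge direction (local y), 24 mm long with flat ends, on a 10 mm stem; 125 mm in front of and 42 mm above the hinge line when shut (36 mm above the cover's top). It turns with the cover about the hinge line; gripped by its flat ends (along y) it turns between the finger pads while the gripper stays upright
- cover_pointer (a point): yellow pin 8 mm thick on the left edge of the cover, 130 mm from the hinge line; axes as the cover's
- set_mark (a joint): angle of the orange set mark (rad), an arm on the same hinge line at the left side; it starts between 0.35 and 0.7 and stays there. The cover is at the mark when joint cover_angle equals this value
- mark_pin (a point): orange pin 10 mm thick at the end of the set mark, 130 mm from the hinge line, in line with the yellow pin (8 mm beside it) when the cover is at the mark; axes as the mark's
- cup_red: loose specimen cup with red lid, 69 mm across, 68 mm high; origin under its centre; a bystander
- cup_yellow: loose specimen cup with yellow lid, 69 mm across, 68 mm high; origin under its centre; a bystander
- tip_box: loose yellow pipette tip box, 84x118x76 mm; origin under its centre; a bystander
- wipes_tub: loose blue tub, 68 mm across, 106 mm high; origin under its centre; a bystander
- stain_green: loose brown dropper bottle with a green band, 38 mm across, 96 mm high; origin under its centre; a bystander
- stain_purple: loose dark dropper bottle with a purple band, 38 mm across, 96 mm high; origin under its centre; a bystander
- bench_timer: loose white flat timer, 66x66x16 mm; origin under its centre; a bystander

How it is judged:
By the outcome, as a careful person would: the job done as asked, in the order asked, and still so for the second after the job is handed in, while the arm keeps its last pose, push and grip.
It also fails if it takes over 51 s, if anything falls off the work surface, if the arm or the gripper's body presses on something with over 40 N, if the wrist force passes 120 N, or if a joint passes its speed limit or range.

## Robot

A 6-joint arm with a two-finger parallel gripper is mounted at the origin on a cart in front of the work surface, level with it; the furniture and walls round the work are solid. World frame = base frame: x ahead of the robot, y to its left, z up, the work surface at z = 0. Lengths are in m, angles in rad, forces in N, time in s.
With the tool pointing down it reaches from about 0.15 to 0.775 m from the base axis. Payload 6.1 kg.
Tool frame: the origin (TCP) lies between the finger pads, 19 mm behind the fingertips; this is the grasp point; z points along the fingers, y is the line along which they close (so a half turn about z gives the same grasp; the last joint's range is limited). The gripper opens to 85 mm and grips with 20 to 120 N. Pads are 22 mm wide; open, the fingers measure 114 mm over their backs; the gripper's body (76 mm by 85 mm) begins 54 mm behind the grasp point. The pads swing forward as they close: fully open they stand 13 mm farther back than shut.
Start: joints at [1.254, 0.126, -0.04, 1.405, 0, 1.571], TCP at [0.164, 0.499, 0.25] pointing down, gripper open.
Joint ranges: [-2.72, 2.72], [-0.95, 1.95], [-1.27, 1.35], [-1.78, 2.02], [-1.46, 1.47], [-3.14, 3.14]. Speed limits (rad/s): [2.39, 2.39, 3.01, 3.14, 3.14, 3.14].

## Interface

Orientations are given as a unit quaternion [x, y, z, w].
In Python, from rig import robot, imaging gives the robot as it stands.
- The arm moves only by the tool step_arm, never from a script. Its argument "motion" is a list of rows, each a list of 3 entries, a list of its own where there are three numbers: the turn, a rotation vector about the tool's x, y, z scaled (see below), then the shift along the tool's x, y, z scaled (see below), then the opening, from -1 (shut) to 1 (fully open). A call has exactly 8 rows; each row is the pose to reach, as a shift and turn from the pose commanded when the call began, along the tool's axes at that moment, turning the shorter way round; what a row does not reach only later rows make up. The controller multiplies each number of a shift by 0.5 m and each number of a turn by 180 degrees. A row lasts 1/12 s, in which the tool goes at most 41.7 mm and 7.16 degrees, less where a joint would pass 70% of its speed; a pose out of reach is approached as far as the arm can. A call with a number of a shift or a turn outside -1 to 1 is refused whole. A call with a gripper value outside its range is refused whole. The fingers move at their own pace and stop on an object; "newtons" is the grip in N (left out, the last holds). Time passes only in rows, so rows that repeat a pose let the fingers close, or fill a call up. It gives the time, the measured TCP pose, the force, the opening and the grip force at its end, in the units of the state.
- robot.get_obs(): the state, without advancing time (a new reading comes with each control period).
- imaging.camera(name): name is "scene" or "top"; returns the picture (400x640x3 uint8, red, green, blue); there is no depth.
- imaging.camera_model(name): a dict with "fov_y" (degrees; the focal length in pixels is half the picture's height over the tangent of half this angle, whatever the lens; pixels are square), "cx", "cy" (the principal point, pixels), "k1" (the pictures are not rectified: a ray, as slopes to the right and down, at radius r is drawn at 1 + k1 r^2 times it, then the intrinsics apply), "rvec" (rotation vector, rad) and "tvec" (3), from world to camera coordinates, as OpenCV has them. Camera axes: x right, y down, z forward; pixel columns grow to the right and rows downward; lengths in m; the calibration is good to about 2 mm. A picture is of the moment at which its call begins. camera_model takes no time and is no camera call.
- robot.finish_job(): hands the job in; it is judged then, once.
The state is a dict: "clock": time; "joints": joint angles; "qvel": joint speeds; "tau": joint torques, N m; "tool_pos": TCP position; "orientation": TCP orientation; "force": force on the tool from outside, world axes, zero at the start; "moment": the same for the moment, N m; "grip_width": finger opening in m; "finger_force": force on a finger pad.
Only numpy, scipy, OpenCV 4.12 (cv2) and the standard library are available. Lean on these libraries where they do the work, as an engineer would, in place of code of your own. Each camera call takes 0.05 s, during which the arm holds its last target. There are 200 camera calls.

## Working session

There is one attempt and no reset: what is moved stays moved. The work goes in short steps, Python scripts to look and compute and a tool call to move; the robot and the scene stay as the last step left them, time stands still between calls to the robot, and variables do not carry over. Pictures are saved under pics/ and viewed, at most 10 in all, crops included, and the job is handed in when it is done.

Besides the shell and the picture viewer there is one more tool, called after ">>>" as a command line: name --argument value ..., lists and objects as JSON in quotes. step_arm: Moves the arm, as the interface text tells. Shifts and turns lie within -1 to 1; 1 stands for 0.5 m of shift or 180 degrees of turn. Its arguments: {"type":"object","properties":{"motion":{"type":"array","items":{"type":"array"}},"newtons":{"type":"number"}},"required":["motion"]}

```bash
mkdir -p pics; ls; python3 - <<'E'
from rig import robot, imaging
import cv2
for n in("scene","top"):
    im=imaging.camera(n); cv2.imwrite(f"pics/{n}0.png",im[:,:,::-1]); print(n,imaging.camera_model(n))
print(robot.get_obs())
E
```

```text
pics
scene {'fov_y': 52.29671654968062, 'cx': 314.53915039202633, 'cy': 208.19212922455293, 'k1': -0.04001579076176922, 'rvec': array([ 2.17392908, -0.81494529,  0.33795505]), 'tvec': array([-0.48891282,  0.33458041,  1.10801271])}
top {'fov_y': 55.98253011075293, 'cx': 319.74250337845353, 'cy': 193.24873114468934, 'k1': -0.06988718832707226, 'rvec': array([ 2.14404412, -2.17383374,  0.10387028]), 'tvec': array([-0.00489536,  0.60422441,  1.20603494])}
{'clock': 0.1, 'joints': array([ 1.25399453e+00,  1.26385253e-01, -4.04663908e-02,  1.40541457e+00,
        1.07274777e-05,  1.57079936e+00]), 'qvel': array([ 0.00090841, -0.00216885,  0.00393865, -0.00093358,  0.00191616,
       -0.0012302 ]), 'tau': array([-1.20181779e-03, -4.36908460e+01,  3.53603911e+01,  1.37846204e-02,
       -2.33874935e-04,  5.20614762e-06]), 'tool_pos': array([0.1634489 , 0.49856688, 0.24929052]), 'orientation': array([ 1.57740789e-01,  9.87480280e-01, -7.24894616e-04, -1.21224648e-04]), 'force': array([0.80972784, 0.24331636, 0.07505183]), 'moment': array([0.03477921, 0.07362261, 0.02056001]), 'finger_force': 0.0, 'grip_width': 0.08562871866410887}
```

View pics/scene0.png

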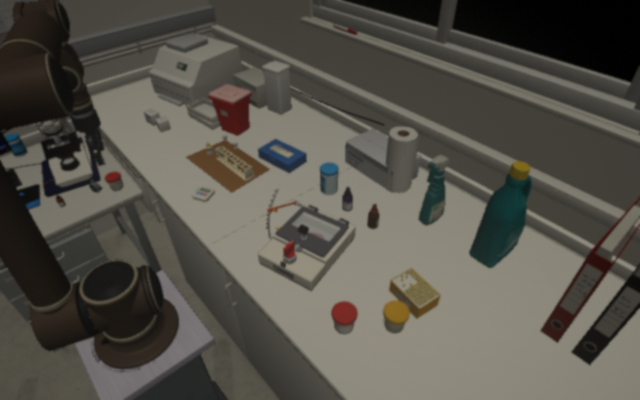

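View pics/top0.png

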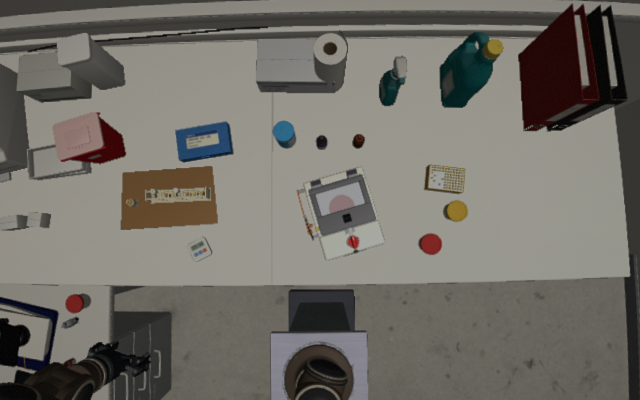

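The top view shows the incubator near (343,213), with the red knob at (353,242) and the black grip at (347,218). In the scene view the knob is at (290,252), the grip at (303,230) and the orange pin's arm at about (280,210). I'll zoom in and measure.

```bash
cat > h.py <<'E'
import numpy as np, cv2
from rig import robot, imaging
def cam(n):
    m=imaging.camera_model(n); f=200/np.tan(np.radians(m['fov_y']/2))
    K=np.array([[f,0,m['cx']],[0,f,m['cy']],[0,0,1]]); D=np.array([m['k1'],0,0,0,0.])
    return K,D,cv2.Rodrigues(m['rvec'])[0],np.array(m['tvec'])
def ray(n,p):
    K,D,R,t=cam(n); q=cv2.undistortPoints(np.array([[p]],float),K,D)[0,0]
    d=R.T@np.r_[q,1]; return -R.T@t,d/np.linalg.norm(d)
def plane(n,p,z):
    c,d=ray(n,p); return c+d*(z-c[2])/d[2]
def tri(ps,pt):
    (a,u),(b,v)=ray("scene",ps),ray("top",pt)
    s=np.linalg.lstsq(np.c_[u,-v],b-a,rcond=None)[0]
    p,q=a+s[0]*u,b+s[1]*v; return (p+q)/2,np.linalg.norm(p-q)
def proj(n,P):
    K,D,R,t=cam(n); return cv2.projectPoints(np.atleast_2d(P).astype(float),cv2.Rodrigues(R)[0],t,K,D)[0][:,0]
def blobs(im,box,lo,hi,amin=4):
    x0,y0,x1,y1=box; h=cv2.cvtColor(np.ascontiguousarray(im[y0:y1,x0:x1]),cv2.COLOR_RGB2HSV)
    k=cv2.inRange(h,lo,hi); n,l,s,c=cv2.connectedComponentsWithStats(k)
    return [(int(s[i,4]),(c[i]+[x0,y0]).round(1).tolist(),(s[i,:4]+[x0,y0,0,0]).tolist()) for i in range(1,n) if s[i,4]>=amin]
E
python3 - <<'E'
from h import *
B={"scene":(250,180,365,290),"top":(290,160,390,265)}
o=[]
for n in B:
    im=imaging.camera(n); x0,y0,x1,y1=B[n]
    o.append(cv2.resize(np.clip(im[y0:y1,x0:x1].astype(float)*1.3,0,255).astype(np.uint8),(400,int(400*(y1-y0)/(x1-x0))),interpolation=cv2.INTER_CUBIC))
    for nm,lo,hi in(("red",(0,150,90),(5,255,255)),("red2",(174,150,90),(180,255,255)),("orange",(6,130,90),(19,255,255)),("yellow",(20,130,90),(35,255,255)),("black",(0,0,0),(180,255,40))):
        print(n,nm,blobs(im,B[n],lo,hi))
h=max(a.shape[0] for a in o)
cv2.imwrite("pics/z0.png",np.hstack([cv2.copyMakeBorder(a,0,h-a.shape[0],0,0,0) for a in o])[:,:,::-1])
E
```

```text
scene red [(32, [288.0, 246.2], [284, 243, 9, 8]), (23, [290.9, 253.9], [288, 251, 6, 6])]
scene red2 []
scene orange [(24, [272.2, 209.4], [268, 208, 9, 4])]
scene yellow []
scene black [(54, [347.2, 195.9], [344, 190, 7, 11]), (47, [302.7, 229.7], [299, 226, 8, 8])]
top red [(72, [353.2, 241.8], [349, 237, 9, 11])]
top red2 []
top orange [(9, [310.3, 225.1], [309, 224, 4, 3]), (10, [309.5, 231.7], [308, 230, 4, 4])]
top yellow [(7, [317.1, 228.6], [315, 228, 5, 2])]
top black [(54, [346.5, 217.6], [343, 214, 8, 9])]
```

View pics/z0.png

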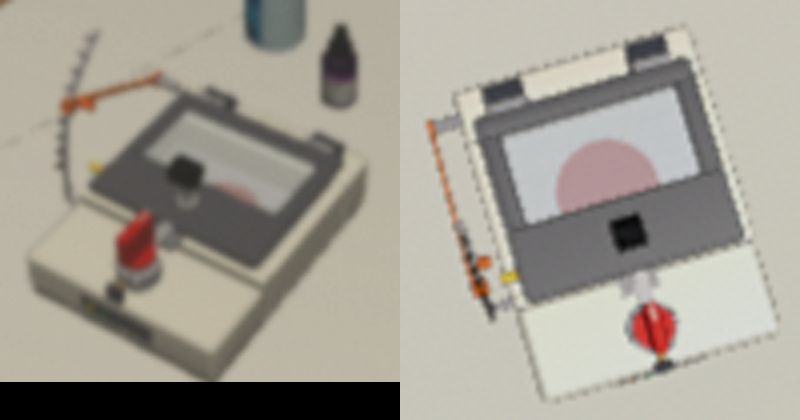

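The crops are clear. The knob bar lies about along the incubator's x. The orange mark arm and pin end are near scene (270,209) and top (310,226–231), and the yellow pin is at top (317,228). Next I'll get the incubator pose.

```bash
python3 - <<'E'
from h import *
g,e=tri((302.7,229.7),(346.5,217.6)); print("grip",g,e)
k,e=tri((289,249.5),(353.2,241.8)); print("knob",k,e)
im=imaging.camera("top"); 
gray=cv2.cvtColor(np.ascontiguousarray(im),cv2.COLOR_RGB2GRAY)
C={'fl':(326.2,260),'fr':(384.5,243),'rl':(304.3,183.5),'rr':(361.8,167)}
for n,p in C.items(): print(n,plane("top",p,.055 if n[0]=='f' else .075))
# yaw from deck front edge and body sides; pose from grip
P={n:plane("top",p,.055 if n[0]=='f' else .075) for n,p in C.items()}
for a,b in(('fr','fl'),('rr','rl')): d=P[b]-P[a]; print("y-dir yaw",np.degrees(np.arctan2(-d[0],d[1])),np.linalg.norm(d))
for a,b in(('fl','rl'),('fr','rr')): d=P[b]-P[a]; print("x-dir yaw",np.degrees(np.arctan2(d[1],d[0])),np.linalg.norm(d[:2]))
G=plane("top",(346.5,217.6),.117); Kn=plane("top",(353.2,241.8),.106); d=G-Kn
print(G,Kn,"grip-knob yaw",np.degrees(np.arctan2(d[1],d[0])),np.linalg.norm(d[:2]),"expect .075")
print("center",np.mean(list(P.values()),axis=0))
E
```

```text
grip [ 0.51905938 -0.09481574  0.11559644] 0.0002143372689216357
knob [ 0.44664718 -0.11601161  0.09739845] 0.0034864938173768847
fl [ 0.38796576 -0.03124729  0.055     ]
fr [ 0.43900054 -0.21803564  0.055     ]
rl [0.63150386 0.035127   0.075     ]
rr [ 0.68211694 -0.1496022   0.075     ]
y-dir yaw 15.28152640421785 0.19363480372930575
y-dir yaw 15.32218533683985 0.1915373571228771
x-dir yaw 15.245222128638831 0.25242098588337003
x-dir yaw 15.72107678849031 0.25256428839064465
[ 0.51908778 -0.09479364  0.117     ] [ 0.44535375 -0.11443308  0.106     ] grip-knob yaw 14.914754281115675 0.07630475100077998 expect .075
center [ 0.53514677 -0.09093953  0.065     ]
```

```bash
cat >> h.py <<'E'
YAW=np.radians(15.2); O=np.array([.5480,-.0869,0.])
Rw=np.array([[np.cos(YAW),-np.sin(YAW),0],[np.sin(YAW),np.cos(YAW),0],[0,0,1]])
W=lambda p: O+Rw@np.array(p,float)
L=lambda p: Rw.T@(np.array(p)-O)
def onY(n,p,y):
    c,d=ray(n,p); a,b=L(c),Rw.T@d; return a+b*(y-a[1])/b[1]
ang=lambda l: (np.arctan2(l[2]-.075,.095-l[0]),np.hypot(l[2]-.075,.095-l[0])*1e3)
E
python3 - <<'E'
from h import *
for y in(.098,.105,.112,.119):
    print(y,"scene all",ang(onY("scene",(272.2,209.4),y)),"L",ang(onY("scene",(269,210),y)),"R",ang(onY("scene",(274.5,209),y)))
    for p in((310.3,225.1),(309.5,231.7)): print("   top",p,ang(onY("top",p,y)))
for ps in((269,210),(272.2,209.4),(274.5,209)):
  for pt in((310.3,225.1),(309.5,231.7)):
    q,e=tri(ps,pt); l=L(q); print(ps,pt,l.round(4),round(e,4),ang(l))
q=L(plane("top",(317.1,228.6),.075)); print("yellow",q)
for a in(.35,.45,.5,.55,.6,.7):
  for y in(.105,.119):
    P=W((.095-.13*np.cos(a),y,.075+.13*np.sin(a))); print(a,y,proj("scene",P).round(1),proj("top",P).round(1))
im=imaging.camera("scene")
cv2.imwrite("pics/z1.png",cv2.resize(np.hstack([im[195:225,255:300],imaging.camera("top")[205:235,295:340]]),None,fx=8,fy=8,interpolation=cv2.INTER_NEAREST)[:,:,::-1])
E
```

```text
0.098 scene all (np.float64(0.5524351432324893), np.float64(167.1848216004477)) L (np.float64(0.5501620206465757), np.float64(183.40155116112516)) R (np.float64(0.5537193834742334), np.float64(155.2516003226882))
   top (310.3, 225.1) (np.float64(1.314392779097948), np.float64(522.450220620719))
   top (309.5, 231.7) (np.float64(1.3431247479372357), np.float64(646.1351768253667))
0.105 scene all (np.float64(0.5283673336916461), np.float64(156.17197815952994)) L (np.float64(0.5282119526034877), np.float64(172.57313222604856)) R (np.float64(0.5277508963258074), np.float64(144.10520670141298))
   top (310.3, 225.1) (np.float64(1.1478115689211543), np.float64(303.59491564263976))
   top (309.5, 231.7) (np.float64(1.2593304392732967), np.float64(464.7421734804235))
0.112 scene all (np.float64(0.5006666064640887), np.float64(145.26328297044836)) L (np.float64(0.5033368027138755), np.float64(161.83896166865492)) R (np.float64(0.49745296827045477), np.float64(133.07223116972662))
   top (310.3, 225.1) (np.float64(0.3923217927218948), np.float64(126.34586086144006))
   top (309.5, 231.7) (np.
[... 1054 characters left out ...]
33.65358903678734))
(274.5, 209) (309.5, 231.7) [-0.0347  0.1123  0.1468] 0.0178 (np.float64(0.5057521147300297), np.float64(148.27689774320794))
yellow [-0.03655941  0.09586993  0.075     ]
0.35 0.105 [[275.8 215.3]] [[313.  226.2]]
0.35 0.119 [[272.2 213.6]] [[308.6 227.5]]
0.45 0.105 [[276.4 211.5]] [[312.5 224.5]]
0.45 0.119 [[272.9 209.9]] [[308.  225.8]]
0.5 0.105 [[276.9 209.6]] [[312.1 223.5]]
0.5 0.119 [[273.3 208. ]] [[307.6 224.8]]
0.55 0.105 [[277.4 207.6]] [[311.8 222.4]]
0.55 0.119 [[273.8 206. ]] [[307.2 223.7]]
0.6 0.105 [[277.9 205.7]] [[311.4 221.2]]
0.6 0.119 [[274.4 204.1]] [[306.8 222.5]]
0.7 0.105 [[279.2 201.7]] [[310.5 218.5]]
0.7 0.119 [[275.7 200.1]] [[305.9 219.8]]
```

View pics/z1.png

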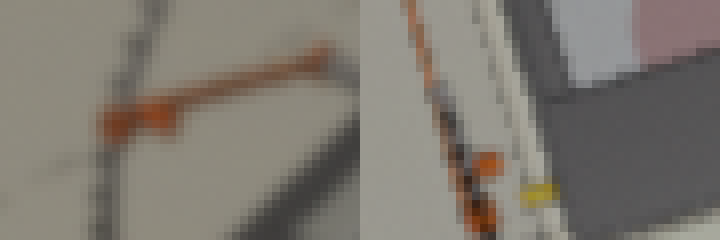

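The top and scene rays agree on the orange pin to 0.1 mm at a mark angle of about 0.49 rad. The grip measures z = 0.116, against 0.117 expected. The knob is at (0.447,-0.114). Moving over the knob now.

>>> step_arm --motion '[[[0,0,-0.04],[-0.08,-0.085,0],0],[[0,0,-0.08],[-0.16,-0.17,0],0],[[0,0,-0.12],[-0.22,-0.24,0],0],[[0,0,-0.163],[-0.28,-0.3,0],0],[[0,0,-0.163],[-0.34,-0.365,0],0],[[0,0,-0.163],[-0.4,-0.43,0],0],[[0,0,-0.163],[-0.46,-0.494,0],0],[[0,0,-0.163],[-0.52,-0.558,0],0]]' --newtons 40

```text
clock: 1.02
tool_pos: [0.3001, 0.2021, 0.2503]
orientation: [-0.098, 0.995, 0.0, 0.0]
force: [1.7, 1.3, -0.1]
grip_width: 0.0426
finger_force: 0.0
```

```bash
cat >> h.py <<'E'
from scipy.spatial.transform import Rotation as Rr
def go(pos,yaw_deg):
    """print scaled turn, shift to reach pos, tool down, tool y at yaw"""
    o=robot.get_obs(); R0=Rr.from_quat(o['orientation']); a=np.radians(yaw_deg)
    y=np.array([np.cos(a),np.sin(a),0]); z=np.array([0,0,-1.]); R1=Rr.from_matrix(np.c_[np.cross(y,z),y,z])
    print("t",round(o['clock'],2),"pos",o['tool_pos'].round(4),"yaw",np.degrees(np.arctan2(*R0.as_matrix()[[1,0],1])).round(1),"j",o['joints'].round(2),"w",round(o['grip_width'],4))
    print("turn",((R0.inv()*R1).as_rotvec()/np.pi).round(4),"shift",(R0.inv().apply(np.array(pos)-o['tool_pos'])/.5).round(4))
E
python3 -c "
from h import *
go((.4467,-.1144,.25),101.2)"
```

```text
t 1.02 pos [0.3001 0.2021 0.2503] yaw 101.2 j [ 0.59 -0.18 -0.34  1.42 -0.    0.4 ] w 0.0426
turn [0.0001 0.0003 0.0003] shift [-1.642e-01 -6.781e-01  5.000e-04]
```

>>> step_arm --motion '[[[0,0,0],[-0.02,-0.08,0],0],[[0,0,0],[-0.04,-0.16,0],0],[[0,0,0],[-0.06,-0.24,0],0],[[0,0,0],[-0.08,-0.32,0],0],[[0,0,0],[-0.1,-0.4,0],0],[[0,0,0],[-0.12,-0.48,0],0],[[0,0,0],[-0.14,-0.56,0],0],[[0,0,0],[-0.16,-0.64,0],0]]'

```text
clock: 1.68
tool_pos: [0.4408, -0.0968, 0.2502]
orientation: [-0.097, 0.995, -0.0, 0.0]
force: [1.6, 0.6, 0.7]
grip_width: 0.0432
finger_force: 0.0
```

```bash
python3 -c "
from h import *
go((.4467,-.1144,.15),101.2)"
```

```text
t 1.68 pos [ 0.4408 -0.0968  0.2502] yaw 101.1 j [-0.22 -0.01 -0.19  1.4   0.   -0.41] w 0.0432
turn [-0.      0.0002 -0.0003] shift [-0.0045 -0.0369  0.2005]
```

>>> step_arm --motion '[[[0,0,0],[-0.0045,-0.037,0.02],0],[[0,0,0],[-0.0045,-0.037,0.08],0],[[0,0,0],[-0.0045,-0.037,0.14],0],[[0,0,0],[-0.0045,-0.037,0.2],0],[[0,0,0],[-0.0045,-0.037,0.23],0],[[0,0,0],[-0.0045,-0.037,0.26],0],[[0,0,0],[-0.0045,-0.037,0.288],0],[[0,0,0],[-0.0045,-0.037,0.288],0]]'

```text
clock: 2.35
tool_pos: [0.4446, -0.1118, 0.1033]
orientation: [-0.097, 0.995, 0.001, -0.002]
force: [0.3, 0.1, 0.6]
grip_width: 0.0427
finger_force: 0.0
```

```bash
python3 -c "
from h import *
go((.4467,-.1144,.106),101.2)
a=imaging.camera('scene')[180:290,240:350];b=imaging.camera('top')[160:270,290:400]
cv2.imwrite('pics/z2.png',cv2.resize(np.hstack([a,b]),None,fx=3.6,fy=3.6,interpolation=cv2.INTER_CUBIC)[:,:,::-1])"
```

```text
t 2.35 pos [ 0.4446 -0.1118  0.1033] yaw 101.2 j [-0.25  0.05 -0.45  1.08  0.   -0.44] w 0.0427
turn [ 0.0006 -0.0013 -0.0001] shift [-0.0032 -0.0059 -0.0053]
```

View pics/z2.png

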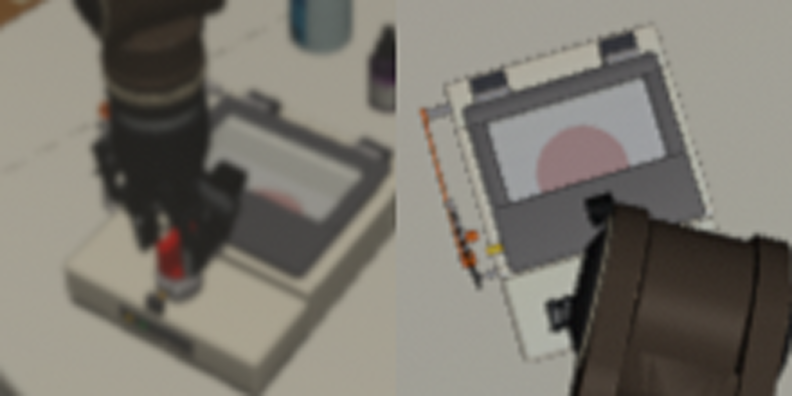

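The red bar sits between the fingers (left crop, about (172,255)). I'll make a small correction, then close.

>>> step_arm --motion '[[[0,0,0],[-0.003,-0.005,-0.004],0],[[0,0,0],[-0.003,-0.005,-0.004],0],[[0,0,0],[-0.003,-0.005,-0.004],-0.8],[[0,0,0],[-0.003,-0.005,-0.004],-1],[[0,0,0],[-0.003,-0.005,-0.004],-1],[[0,0,0],[-0.003,-0.005,-0.004],-1],[[0,0,0],[-0.003,-0.005,-0.004],-1],[[0,0,0],[-0.003,-0.005,-0.004],-1]]' --newtons 40

```text
clock: 3.12
tool_pos: [0.4486, -0.1144, 0.1086]
orientation: [-0.097, 0.995, -0.0, 0.001]
force: [-1.4, 0.1, 5.9]
grip_width: 0.0114
finger_force: 41.9
```

```bash
python3 -c "
from h import *
go((.4467,-.1144,.106),101.2);o=robot.get_obs();print(o['force'],o['moment'],o['finger_force'])"
```

```text
t 3.12 pos [ 0.4486 -0.1144  0.1086] yaw 101.2 j [-0.25  0.05 -0.44  1.08 -0.   -0.45] w 0.0114
turn [-0.0002  0.0003 -0.0001] shift [0.0037 0.0008 0.0053]
[-1.3593126   0.11224816  5.94830716] [ 0.01110645  0.15263584 -0.03466824] 41.896902322769165
```

>>> step_arm --motion '[[[0,0,0.035],[0,0,0],-1],[[0,0,0.07],[0,0,0],-1],[[0,0,0.105],[0,0,0],-1],[[0,0,0.14],[0,0,0],-1],[[0,0,0.175],[0,0,0],-1],[[0,0,0.21],[0,0,0],-1],[[0,0,0.245],[0,0,0],-1],[[0,0,0.28],[0,0,0],-1]]' --newtons 60

```text
clock: 3.78
tool_pos: [0.4485, -0.1151, 0.1087]
orientation: [0.338, 0.941, -0.001, 0.001]
force: [-1.4, -2.4, 6.8]
grip_width: 0.0108
finger_force: 63.1
```

>>> step_arm --motion '[[[0,0,0.03],[0,0,0],-1],[[0,0,0.06],[0,0,0],-1],[[0,0,0.064],[0,0,0],-1],[[0,0,0.064],[0,0,0],-1],[[0,0,0.064],[0,0,0],-1],[[0,0,0.064],[0,0,0],-1],[[0,0,0.064],[0,0,0],-0.7],[[0,0,0.064],[0,0,0],-0.3]]'

```text
clock: 4.45
tool_pos: [0.4481, -0.1142, 0.1078]
orientation: [0.428, 0.904, 0.0, -0.0]
force: [0.8, 0.4, 0.5]
grip_width: 0.0235
finger_force: 0.0
```

```bash
python3 -c "
from h import *
go((.4467,-.1144,.19),42);o=robot.get_obs();print(o['force'],o['moment'],o['finger_force'])"
```

```text
t 4.45 pos [ 0.4481 -0.1142  0.1078] yaw 39.3 j [-0.25  0.05 -0.44  1.08  0.    0.64] w 0.0235
turn [ 0.     -0.0002 -0.0152] shift [ 0.0016 -0.0024 -0.1645]
[0.82942276 0.37260192 0.54643887] [-0.00402471 -0.01513288 -0.01522079] 0.0
```

>>> step_arm --motion '[[[0,0,0],[0,0,-0.02],0],[[0,0,0],[0,0,-0.08],0],[[0,0,-0.035],[0,0,-0.14],0],[[0,0,-0.07],[0,0,-0.164],0],[[0,0,-0.105],[0,0,-0.164],0],[[0,0,-0.14],[0,0,-0.164],0],[[0,0,-0.175],[0,0,-0.164],0],[[0,0,-0.21],[0,0,-0.164],0]]' --newtons 60

```text
clock: 5.12
tool_pos: [0.4483, -0.1142, 0.1907]
orientation: [0.11, 0.994, 0.0, 0.0]
force: [0.3, 0.5, 0.1]
grip_width: 0.0428
finger_force: 0.0
```

```bash
python3 -c "
from h import *
go((.5190,-.0948,.19),105.2)"
```

```text
t 5.12 pos [ 0.4483 -0.1142  0.1907] yaw 77.4 j [-0.25  0.01 -0.29  1.27  0.   -0.03] w 0.0428
turn [ 1.000e-04  1.000e-04 -1.545e-01] shift [-0.1295  0.0687  0.0014]
```

>>> step_arm --motion '[[[0,0,-0.035],[-0.04,0.02,0],0],[[0,0,-0.07],[-0.08,0.04,0],0],[[0,0,-0.105],[-0.13,0.069,0],0],[[0,0,-0.14],[-0.13,0.069,0],0],[[0,0,-0.1545],[-0.13,0.069,0],0],[[0,0,-0.1545],[-0.13,0.069,0],0],[[0,0,-0.1545],[-0.13,0.069,0],0],[[0,0,-0.1545],[-0.13,0.069,0],0]]'

```text
clock: 5.78
tool_pos: [0.5192, -0.0952, 0.1903]
orientation: [-0.129, 0.992, 0.0, 0.0]
force: [-0.8, 0.7, -0.8]
grip_width: 0.0427
finger_force: 0.0
```

```bash
python3 -c "
from h import *
go((.5190,-.0948,.117),105.2)
a=imaging.camera('scene')[180:290,240:350];b=imaging.camera('top')[160:270,290:400]
cv2.imwrite('pics/z3.png',cv2.resize(np.hstack([a,b]),None,fx=3.6,fy=3.6,interpolation=cv2.INTER_CUBIC)[:,:,::-1])"
```

```text
t 5.78 pos [ 0.5192 -0.0952  0.1903] yaw 104.8 j [-0.18  0.14 -0.16  1.28  0.   -0.44] w 0.0427
turn [ 0.      0.     -0.0022] shift [1.000e-04 9.000e-04 1.465e-01]
```

View pics/z3.png

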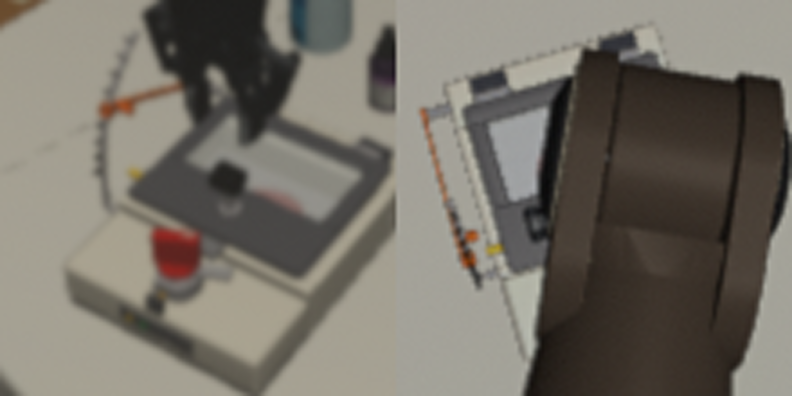

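The knob bar now lies across the incubator (left crop, (175,252)) and the tongue has swung off the lip, to (215,270). The gripper is above the barrel. Going down to grip.

>>> step_arm --motion '[[[0,0,-0.002],[0,0.001,0.04],0],[[0,0,-0.002],[0,0.001,0.08],0],[[0,0,-0.002],[0,0.001,0.12],0],[[0,0,-0.002],[0,0.001,0.135],0],[[0,0,-0.002],[0,0.001,0.146],0],[[0,0,-0.002],[0,0.001,0.146],0],[[0,0,-0.002],[0,0.001,0.146],0],[[0,0,-0.002],[0,0.001,0.146],0]]'

```text
clock: 6.55
tool_pos: [0.5199, -0.0949, 0.1182]
orientation: [-0.133, 0.991, -0.0, 0.001]
force: [-0.5, -0.2, -0.6]
grip_width: 0.0428
finger_force: 0.0
```

>>> step_arm --motion '[[[0,0,0],[0,0,0],-0.5],[[0,0,0],[0,0,0],-0.8],[[0,0,0],[0,0,0],-1],[[0,0,0],[0,0,0],-1],[[0,0,0],[0,0,0],-1],[[0,0,0],[0,0,0],-1],[[0,0,0],[0,0,0],-1],[[0,0,0],[0,0,0],-1]]' --newtons 60

```text
clock: 7.22
tool_pos: [0.5196, -0.0944, 0.1181]
orientation: [-0.133, 0.991, 0.0, 0.001]
force: [-1.7, 3.1, 6.1]
grip_width: 0.0231
finger_force: 61.0
```

```bash
python3 -c "
from h import *
go((.5190,-.0948,.117),105.2)
o=robot.get_obs();R=Rr.from_quat(o['orientation']);l=L(o['tool_pos']);print('local',l)
p0=np.arctan2(42,125)
for da in(.1,.2,.3,.4,.45,.49):
    f=lambda a:W((.095-.1319*np.cos(a+p0),0,.075+.1319*np.sin(a+p0)))
    print(da,(R.inv().apply(f(da)-f(0))/.5).round(4))"
```

```text
t 7.22 pos [ 0.5196 -0.0944  0.1181] yaw 105.3 j [-0.18  0.16 -0.29  1.12  0.   -0.45] w 0.0231
turn [0.0001 0.0006 0.0005] shift [ 0.0014 -0.0005  0.0022]
local [-0.02933899  0.0002072   0.11811349]
0.1 [-0.0097 -0.     -0.0245]
0.2 [-0.0218 -0.     -0.048 ]
0.3 [-0.0361 -0.     -0.0701]
0.4 [-0.0526 -0.0001 -0.0907]
0.45 [-6.160e-02 -1.000e-04 -1.003e-01]
0.49 [-6.920e-02 -1.000e-04 -1.077e-01]
```

>>> step_arm --motion '[[[0,0,0],[-0.0045,0,-0.012],-1],[[0,0,0],[-0.0097,0,-0.0245],-1],[[0,0,0],[-0.015,0,-0.036],-1],[[0,0,0],[-0.022,0,-0.048],-1],[[0,0,0],[-0.036,0,-0.07],-1],[[0,0,0],[-0.0526,0,-0.0907],-1],[[0,0,0],[-0.0616,0,-0.1003],-1],[[0,0,0],[-0.0616,0,-0.1003],-1]]' --newtons 70

```text
clock: 7.88
tool_pos: [0.5481, -0.0863, 0.167]
orientation: [-0.133, 0.991, 0.0, -0.002]
force: [-5.4, 0.7, -12.5]
grip_width: 0.0225
finger_force: 69.8
```

>>> step_arm --motion '[[[0,0,0],[0,0,0],-1],[[0,0,0],[0,0,0],-1],[[0,0,0],[0,0,0],-1],[[0,0,0],[0,0,0],-1],[[0,0,0],[0,0,0],-1],[[0,0,0],[0,0,0],-1],[[0,0,0],[0,0,0],-1],[[0,0,0],[0,0,0],-1]]'

```text
clock: 8.55
tool_pos: [0.5478, -0.0864, 0.1666]
orientation: [-0.133, 0.991, 0.001, -0.001]
force: [-4.5, 2.2, -11.5]
grip_width: 0.0229
finger_force: 70.0
```

```bash
cat >> h.py <<'E'
def meas():
    o=robot.get_obs(); l=L(o['tool_pos']); p0=np.arctan2(42,125); q=ang(l)
    print("t",round(o['clock'],2),"local",l.round(4),"angle TCP",round(q[0]-p0,4),"r",round(q[1],1),"F",o['force'].round(1),"ff",round(o['finger_force'],1))
    for n,b in(("scene",(255,190,300,245)),("top",(295,200,340,240))):
        im=imaging.camera(n)
        print(n,"or",blobs(im,b,(6,130,90),(17,255,255),3),"ye",blobs(im,b,(20,120,80),(35,255,255),2))
        cv2.imwrite(f"pics/m_{n}_{o['clock']:.1f}.png",cv2.resize(im[b[1]:b[3],b[0]:b[2]],None,fx=8,fy=8,interpolation=cv2.INTER_NEAREST)[:,:,::-1])
E
python3 -c "
from h import *
meas()"; ls pics
python3 - <<'E'
import cv2,glob,numpy as np
a=[cv2.imread(sorted(glob.glob(f'pics/m_{n}_*'))[-1]) for n in('scene','top')]
a=[x[:320] for x in a]; cv2.imwrite('pics/c1.png',np.hstack(a))
E
```

```text
t 8.55 local [-1.000e-04  5.000e-04  1.666e-01] angle TCP 0.4427 r 132.1 F [ -4.5   2.2 -11.5] ff 70.0
scene or [(24, [272.2, 209.4], [268, 208, 9, 4])] ye [(5, [277.8, 213.6], [277, 213, 3, 2])]
top or [(9, [310.3, 225.1], [309, 224, 4, 3]), (12, [309.6, 231.7], [308, 230, 4, 4])] ye [(9, [315.2, 225.0], [313, 224, 5, 3])]
m_scene_8.6.png
m_top_8.6.png
scene0.png
top0.png
z0.png
z1.png
z2.png
z3.png
```

View pics/c1.png

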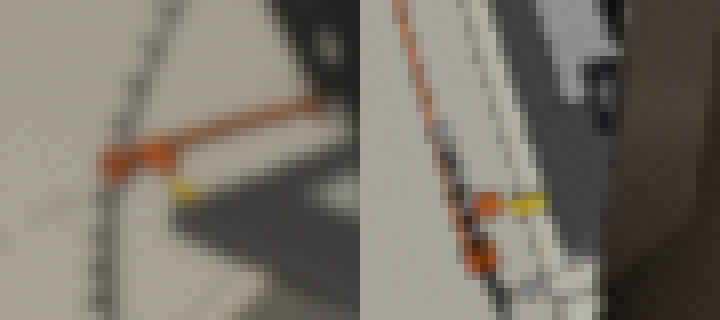

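The yellow pin (scene (277.8,213.5)) is still a little below the orange one ((274.2,209)). Both views put the mark about 0.06 rad higher, so I'll go to about 0.50.

>>> step_arm --motion '[[[0,0,0],[-0.0035,0,-0.0035],-1],[[0,0,0],[-0.007,0,-0.007],-1],[[0,0,0],[-0.011,0,-0.0105],-1],[[0,0,0],[-0.011,0,-0.0105],-1],[[0,0,0],[-0.011,0,-0.0105],-1],[[0,0,0],[-0.011,0,-0.0105],-1],[[0,0,0],[-0.011,0,-0.0105],-1],[[0,0,0],[-0.011,0,-0.0105],-1]]'

```text
clock: 9.32
tool_pos: [0.5525, -0.0851, 0.1713]
orientation: [-0.133, 0.991, 0.0, -0.002]
force: [-7.1, 1.3, -13.0]
grip_width: 0.0227
finger_force: 69.3
```

```bash
cat >> h.py <<'E'
def cen(im,box,lo,hi,pad=None):
    # saturation-weighted centroid of pixels in hue band within box
    x0,y0,x1,y1=box; h=cv2.cvtColor(np.ascontiguousarray(im[y0:y1,x0:x1]),cv2.COLOR_RGB2HSV).astype(float)
    w=np.clip(h[...,1]-75,0,None)*((h[...,0]>=lo)&(h[...,0]<=hi)); yy,xx=np.mgrid[y0:y1,x0:x1]
    return np.array([(w*xx).sum(),(w*yy).sum()])/w.sum()
E
python3 - <<'E'
from h import *
from scipy.optimize import least_squares
meas()
s,t=imaging.camera("scene"),imaging.camera("top")
om=(cen(s,(272,207,279,213),4,17),cen(t,(309,223,313,228),4,17))
b=(274,208,284,220)
ye=(cen(s,b,19,35),cen(t,(312,219,322,232),19,35))
print("orange",om,"yellow",ye)
def fit(px):
    f=lambda v:np.r_[(proj("scene",W((.095-.13*np.cos(v[0]),v[1],.075+.13*np.sin(v[0]))))[0]-px[0]),(proj("top",W((.095-.13*np.cos(v[0]),v[1],.075+.13*np.sin(v[0]))))[0]-px[1])]
    r=least_squares(f,[.5,.11]); return r.x.round(4),r.fun.round(2)
print("orange",fit(om)); print("yellow",fit(ye))
a=[cv2.resize(x,None,fx=8,fy=8,interpolation=cv2.INTER_NEAREST) for x in(s[190:230,255:300],t[200:240,295:340])]
cv2.imwrite("pics/c2.png",np.hstack(a)[:,:,::-1])
E
```

```text
t 9.32 local [0.0048 0.0005 0.1713] angle TCP 0.4941 r 132.0 F [ -7.1   1.3 -13. ] ff 69.3
scene or [(25, [272.4, 209.4], [268, 208, 9, 4])] ye [(5, [277.8, 211.6], [277, 211, 3, 2])]
top or [(9, [310.3, 225.1], [309, 224, 4, 3]), (13, [309.5, 231.6], [308, 230, 4, 4])] ye [(10, [315.0, 224.1], [313, 223, 5, 3])]
orange (array([274.52020785, 208.82967667]), array([310.44764097, 225.18872267])) yellow (array([277.71428571, 211.60805861]), array([315.01419214, 224.15720524]))
orange (array([0.483 , 0.1125]), array([ 0.3 ,  0.53, -0.62, -0.66]))
yellow (array([0.4571, 0.0987]), array([ 0.4 ,  0.38, -0.56, -0.39]))
```

View pics/c2.png

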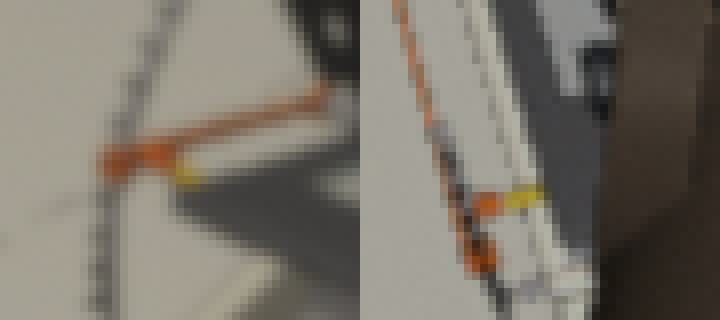

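>>> step_arm --motion '[[[0,0,0],[-0.0025,0,-0.0022],-1],[[0,0,0],[-0.0052,0,-0.0048],-1],[[0,0,0],[-0.0052,0,-0.0048],-1],[[0,0,0],[-0.0052,0,-0.0048],-1],[[0,0,0],[-0.0052,0,-0.0048],-1],[[0,0,0],[-0.0052,0,-0.0048],-1],[[0,0,0],[-0.0052,0,-0.0048],-1],[[0,0,0],[-0.0052,0,-0.0048],-1]]'

```text
clock: 10.18
tool_pos: [0.5547, -0.0845, 0.1735]
orientation: [-0.132, 0.991, 0.0, -0.002]
force: [-5.9, 1.2, -13.1]
grip_width: 0.0229
finger_force: 69.4
```

```bash
cat > fin.py <<'E'
from h import *
from scipy.optimize import least_squares
meas()
s,t=imaging.camera("scene"),imaging.camera("top")
om=(cen(s,(272,207,279,213),4,17),cen(t,(309,223,313,228),4,17))
ye=(cen(s,(274,206,284,220),19,35),cen(t,(312,219,322,232),19,35))
print("orange",om,"yellow",ye)
P=lambda v:W((.095-.13*np.cos(v[0]),v[1],.075+.13*np.sin(v[0])))
for nm,px in(("or",om),("ye",ye)):
    r=least_squares(lambda v:np.r_[proj("scene",P(v))[0]-px[0],proj("top",P(v))[0]-px[1]],[.5,.11]); print(nm,r.x.round(4),r.fun.round(2))
o=robot.get_obs(); print("qvel",abs(o['qvel']).max(),o['clock'])
a=[cv2.resize(x,None,fx=8,fy=8,interpolation=cv2.INTER_NEAREST) for x in(s[190:230,255:300],t[200:240,295:340])]
cv2.imwrite("pics/c3.png",np.hstack(a)[:,:,::-1])
E
python3 fin.py
```

```text
t 10.18 local [0.0071 0.0006 0.1735] angle TCP 0.5179 r 132.0 F [ -5.9   1.2 -13.1] ff 69.4
scene or [(25, [272.4, 209.4], [268, 208, 9, 4])] ye [(5, [278.0, 211.0], [277, 210, 3, 3])]
top or [(9, [310.3, 225.1], [309, 224, 4, 3]), (13, [309.5, 231.6], [308, 230, 4, 4])] ye [(9, [314.8, 223.7], [313, 223, 5, 3])]
orange (array([274.59157303, 208.79494382]), array([310.48283499, 225.14839424])) yellow (array([277.97104247, 210.85521236]), array([315.01538462, 223.73296703]))
or [0.4844 0.1123] [ 0.28  0.53 -0.61 -0.67]
ye [0.4772 0.0983] [ 0.4   0.4  -0.58 -0.39]
qvel 0.0013210261913756943 10.3833
```

View pics/c3.png

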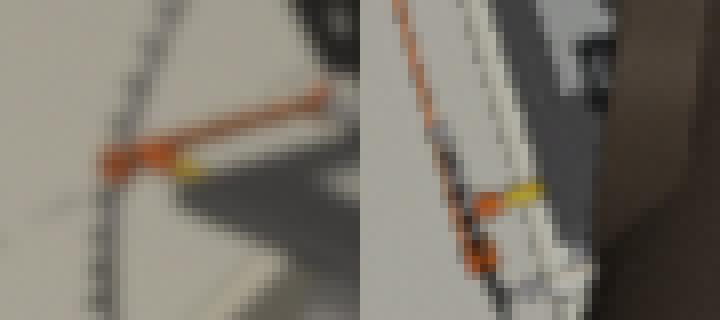

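Both views now put the two pins in line to within about 0.007 rad. The grip is held at 69 N and the arm is still. Handing in.

```bash
python3 -c "
from rig import robot
print(robot.finish_job())"
```

```text
the job is handed in; nothing more can be done
None
```

The job is handed in at about 10.4 s: I turned the latch knob to about 1.15 rad, past its click, and the gripper is holding the cover with the yellow pin in line with the orange one to within about 0.01 rad by camera; no verdict came back.

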